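# Sign in the chalk pot on the tally register

## Robot

A 6-joint arm with a two-finger parallel gripper is mounted at the origin on the work surface. World frame = base frame: x ahead of the robot, y to its left, z up, the work surface at z = 0. Lengths are in mm, angles in rad, forces in N, time in s.
With the tool pointing down it reaches from about 300 to 850 mm from the base axis. Payload 5.4 kg.
Tool frame: the origin (TCP) lies midway between the tips of the shut fingers; the grasp point (between the pads) lies 19 mm behind it (manip.grip_point_offset is the distance from the TCP to the grasp point, in mm); z points along the fingers, y is the line along which they close (so a half turn about z gives the same grasp; the last joint's range is limited). The gripper opens to 85 mm and grips with 20 to 120 N. Pads are 22 mm wide; open, the fingers measure 114 mm over their backs; the gripper's body (76 mm by 85 mm) begins 54 mm behind the grasp point. The pads swing forward as they close: fully open they stand 13 mm farther back than shut.
Start: joints at [-1.399, 0.158, 1.597, -0, 1.386, -0.21], TCP at [214.216, -533.59, 231.299] pointing down, gripper open.
Joint ranges: [-2.91, 2.91], [-0.94, 2.29], [0.18, 2.7], [-1.29, 4.43], [0.17, 2.64], [-3, 3]. Speed limits (rad/s): [2.57, 2.57, 3.14, 3.14, 3.14, 3.14].

## Interface

Orientations are given as a rotation vector (axis times angle).
In Python, from plant import manip, vision, sign_off gives the robot as it stands.
- The arm moves only by the tool apply_moves, never from a script. Its argument "steps" is a list of rows, each an object of numbers: "x", "y", "z": the shift along the tool's x, y, z in units of 50 cm (1.0 is 50 cm); "wx", "wy", "wz": the turn, a rotation vector about the tool's x, y, z in units of 180 degrees (1.0 is 180 degrees). In form: [{"x": .., "y": .., "z": .., "wx": .., "wy": .., "wz": ..}, ...]. A call has 1 to 5 rows; each row is the pose to reach, as a shift and turn from the pose commanded when the call began, along the tool's axes at that moment, turning the shorter way round; what a row does not reach only later rows make up. A row lasts 1/8 s, in which the tool goes at most 62.5 mm and 10.7 degrees, less where a joint would pass 70% of its speed; a pose out of reach is approached as far as the arm can. A call with a number of a shift or a turn outside -1 to 1 is refused whole. A call with a gripper value outside its range is refused whole. "grip" is the closure in counts, from 0 (fully open) to 255 (shut), set as the call begins (left out, the last holds). The fingers move at their own pace and stop on an object; the grip force is fixed at half the most. Time passes only in rows, so rows that repeat a pose let the fingers close. It gives the time, the measured TCP pose, the force, the opening and the grip force at its end, in the units of the state.
- manip.get_state(): the state, without advancing time (a new reading comes with each control period).
- vision.read_camera(name): name is "scene" or "top"; returns a dict with "img" (480x640x3 uint8, red, green, blue), "depth" (480x640 float32, mm along the optical axis (not along the pixel's ray), 0 where there is no reading), "camera_matrix" (3x3 intrinsics, pixels), "k1" (the pictures are not rectified: a ray, as slopes to the right and down, at radius r is drawn at 1 + k1 r^2 times it, then the intrinsics apply), "xyz" and "attitude" of the camera in the world. Camera axes: x right, y down, z forward; pixel columns grow to the right and rows downward; lengths in mm; the calibration is good to about 2 mm. A picture is of the moment at which its call begins.
- sign_off(): hands the job in; it is judged then, once.
Trained networks look in a picture, given as the dict that the camera call returned (one of the last four; its "shot" number tells which), for a name from the list of things; names that differ only in an ending like _2 or _b are one class to them, and where a whole thing is asked for, a point or a joint stands for the part that bears it (a point fixed in the world has none). Each returns a list of dicts, best first, with "confidence" (0 to 1); they miss things now and then, are a little off and sometimes report something else, mostly with a low value. They report only what shows in the picture. A call takes as long as a camera call. They do not tell look-alikes from the thing itself.
- vision.spot_in(picture, query): "bbox" ([left, top, right, bottom] in pixels, round what is visible of it).
- vision.mark_of(picture, query): "uv" ([column, row] in pixels: a listed point, or the origin of a listed thing).
The state is a dict: "clock": time; "qpos": joint angles; "qd": joint speeds; "joint_efforts": joint torques, N m; "ee_pos": TCP position; "tcp_rot": TCP orientation; "contact_force": force on the tool from outside, world axes, zero at the start; "moment": the same for the moment, N m; "grip_width": opening from 0.0 (shut) to 1.0 (fully open); "finger_force": force on a finger pad.
Only numpy, scipy, OpenCV 4.12 (cv2) and the standard library are available. Lean on these libraries where they do the work, as an engineer would, in place of code of your own. Each camera call takes 0.05 s, during which the arm holds its last target. There are 200 camera calls.

## Task

Group six is handing in its chalk. Push the red plunger of the tally register, one full stroke at a time and letting it come right back up, until the red face with six pips stands uppermost between the brass pointers; then lower the blue chalk pot, upright, into the tapered brass holder until it is fully home before you let go of it. Leave the register showing six and the other things on the desk where they lie.

Things in the scene. Friction and masses are not known exactly. Their poses are not given: they have to be found in the camera images.
- register: Fixed cream tally register, 182 mm tall: steel base 138 x 100 x 25 mm, tower 84 x 66 mm in plan with its front face 27 mm in front of the origin and a head that overhangs from 103 mm up. Origin: on the desk (z = 0), z up, own -x = front (plunger side), roughly to the robot's right (world -y; yaw 1.22 to 1.92). In the head's top, under a clear pane, lies the step drum: it cannot be touched.
- plunger_top (a point): Centre of the top of the round red plunger cap (26 mm across, 17 mm proud of a 40 mm collar), at rest at (-34, 0, 66) mm in the register's frame. Its axis leans 35 degrees from vertical to the front: push along (0.574, 0, -0.819) of the register's frame, 12 mm to a hard stop. The tower rises just behind the cap and blocks a gripper pointing straight down: come in along the axis.
- plunger (a joint): Plunger travel in m: 0 out (at rest), 0.012 fully pushed. A spring returns it; a slow push takes 1 to 3 N up to the hard stop. Each full stroke steps the drum on by one face; the step goes over late in the stroke (at about 9 mm), and a shorter push lets the drum fall back. It must come back to under 1 mm before the next stroke counts.
- drum (a joint): Angle of the eight-sided step drum in rad, growing by 0.785 (45 degrees) per stroke, one way only. At 0 the face with one pip is uppermost, at 0.785 two pips, and so on: six pips at 3.927. After eight pips comes one pip again (the angle goes on growing). At the start one to four pips are up. A detent holds each face.
- face6 (a point): Centre of the red drum face with six white pips (28 x 36 mm, 34 mm from the drum's axis). The other faces are white (1), yellow (2), blue (3), green (4), orange (5), grey (7) and violet (8), with black pips.
- mark (a point): Where the centre of the uppermost face lies, between the two small brass pointers on the tower's top, 174 mm above the desk.
- pot: Loose chalk pot, about 0.22 kg, upright on the desk: aluminium tapered foot 34 mm across at the bottom, 54 mm at 42 mm height; above it a straight blue collar 52 mm across from 42 to 92 mm height, the place to grip it; chalk sticks stand out of the top to 114 mm. Origin: centre of the underside; z up.
- holder: Fixed holder: wooden disc 86 mm across, 6 mm thick, with a brass cup open at the top that has the pot's taper: rim at 50 mm height, about 53 mm across inside at the rim, narrowing to 32 mm. Origin: centre of the underside, on the desk; z up. With the pot home in the taper the pot's underside is about 12.5 mm above this origin and its collar stands above the rim.
- tin: Bystander: square red chalk tin, 92 x 92 x 36 mm. Origin at the underside.
- handset: Bystander: black telephone handset, 230 mm long, 55 mm tall. Origin at the underside.
- key: Bystander: small brass drawer key, 55 mm long, 4 mm thick.
- chalk_holder: Bystander: brass chalk holder, about 97 mm long, 10 mm thick.
- eraser: Bystander: wooden board eraser, 50 x 130 x 38 mm.
Mind the look-alikes: they are no part of the job. Of the things that look like the pot, the smaller one is meant. There is more than one size of the register; the one meant has the size given above.

How it is judged:
By the outcome, as a careful person would: the job done as asked, in the order asked, and still so for the second after the job is handed in, with the robot touching nothing.
It also fails if it takes over 72 s, if anything falls off the work surface, if the arm or the gripper's body presses on something with over 40 N, if the wrist force passes 120 N, or if a joint passes its speed limit or range.

## Working session

There is one attempt and no reset: what is moved stays moved. The work goes in short steps, Python scripts to look and compute and a tool call to move; the robot and the scene stay as the last step left them, time stands still between calls to the robot, and variables do not carry over. Pictures are saved under pics/ and viewed, at most 10 in all, crops included, and the job is handed in when it is done.

Besides the shell and the picture viewer there is one more tool, called after "Emit:" as name(argument=value, ...) on one line, values as JSON. apply_moves: Moves the arm, as the interface text tells. Its arguments: {"type":"object","properties":{"steps":{"type":"array"},"grip":{"type":"number"}},"required":["steps"]}

```bash
ls; mkdir -p pics
cat > h.py <<'E'
import numpy as np, cv2
from scipy.spatial.transform import Rotation as R
from plant import manip, vision, sign_off
def att(c):
    a=np.array(c["attitude"],float)
    return a if a.shape==(3,3) else R.from_rotvec(a).as_matrix()
def world(c,uv,d=None,z=None):
    K=np.array(c["camera_matrix"]);uv=np.array(uv,float)
    p=cv2.undistortPoints(uv.reshape(1,1,2),K,np.array([c["k1"],0,0,0,0.]))[0,0]
    ray=att(c)@np.array([p[0],p[1],1]);o=np.array(c["xyz"],float)
    if z is not None: return o+ray*(z-o[2])/ray[2]
    if d is None:
        u,v=np.round(uv).astype(int);w=c["depth"][max(v-2,0):v+3,max(u-2,0):u+3];w=w[w>0]
        d=np.median(w) if len(w) else np.nan
    return o+ray*d
def cloud(c):
    K=np.array(c["camera_matrix"]);g=np.indices((480,640))[::-1].reshape(2,-1).T.astype(np.float64)
    p=cv2.undistortPoints(g.reshape(-1,1,2),K,np.array([c["k1"],0,0,0,0.]))[:,0]
    d=c["depth"].reshape(-1,1);P=np.c_[p,np.ones(len(p))]*d@att(c).T+np.array(c["xyz"])
    P[d[:,0]==0]=np.nan
    return P.reshape(480,640,3)
def save(c,n,box=None,s=1):
    im=c["img"][:,:,::-1]
    if box: l,t,r,b=box; im=im[t:b,l:r]
    cv2.imwrite("pics/"+n,cv2.resize(im,None,fx=s,fy=s,interpolation=cv2.INTER_CUBIC))
E
cat > a.py <<'E'
from h import *
print(manip.get_state(), manip.grip_point_offset)
for n in ("scene","top"):
    c=vision.read_camera(n);save(c,n+"0.png");print(n,c["xyz"],c["attitude"],c["camera_matrix"],c["k1"])
    for q in ("register","plunger_top","face6","mark","pot","holder"):
        for f in (vision.mark_of,vision.spot_in):
            for r in f(c,q):
                if r["confidence"]<.2: continue
                k=r.get("uv",r.get("bbox"))
                print(q,np.round(k),round(r["confidence"],2), np.round(world(c,k)) if len(k)==2 else "")
E
python3 a.py
```

```text
pics
{'clock': 0.0, 'qpos': array([-1.39913525e+00,  1.59036371e-01,  1.59823595e+00, -2.49251353e-05,
        1.38620562e+00, -2.10118277e-01]), 'qd': array([ 3.58943028e-04,  3.43220826e-04,  9.78647544e-05, -2.05034752e-03,
       -1.67243717e-04, -1.33199853e-03]), 'joint_efforts': array([ 3.46850275e-04, -3.95999444e+01, -3.31430948e+01, -1.60609052e-04,
        8.20130110e-03, -8.60692211e-06]), 'ee_pos': array([ 214.08724505, -533.00877807,  230.32216116]), 'tcp_rot': array([-3.08267567e+00, -5.95711541e-01, -1.84560605e-05]), 'contact_force': array([-0.55581262,  0.24067896, -0.03187661]), 'moment': array([-0.0121913 ,  0.03253391,  0.01238735]), 'finger_force': 0.0, 'grip_width': 1.0013024973273852} 18.700000000000003
scene [1126.97780305  406.64155249  744.81345229] [-1.11628035 -2.31654217  1.05991214] [[501.91560996   0.         320.0747988 ]
 [  0.         501.91560996 238.10951132]
 [  0.           0.           1.        ]] -0.08918022744953379
register [282. 186.] 0.77 [ 490. -208.  130.]
register [261. 225.] 0.72 [ 543. -229.   46.]
register [359. 279.] 0.51 [519.  19
[... 898 characters left out ...]
25.  170.]
register [449. 344. 504. 384.] 0.77 
register [399. 257. 472. 315.] 0.62 
face6 [493. 364.] 0.86 [ 364. -339.  131.]
face6 [478. 355. 498. 374.] 0.91 
face6 [426. 266. 458. 288.] 0.75 
face6 [427. 181. 490. 228.] 0.61 
mark [487. 365.] 0.91 [ 363. -328.  130.]
mark [448. 278.] 0.8 [ 513. -257.  173.]
mark [449. 345. 511. 386.] 0.87 
mark [404. 259. 473. 311.] 0.67 
pot [300. 295.] 0.84 [492.   3. 102.]
pot [290. 354.] 0.83 [384.  21. 128.]
pot [221. 191.] 0.71 [721. 169.  35.]
pot [171. 291.] 0.3 [512. 273.   8.]
pot [281. 277. 310. 305.] 0.97 
pot [267. 333. 308. 377.] 0.87 
pot [426. 179. 492. 226.] 0.45 
holder [168. 290.] 0.89 [515. 279.   8.]
holder [147. 269. 194. 309.] 0.64
```

View pics/scene0.png

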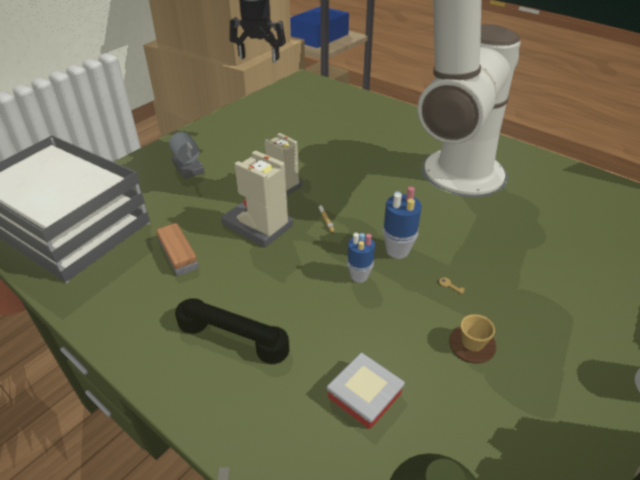

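View pics/top0.png

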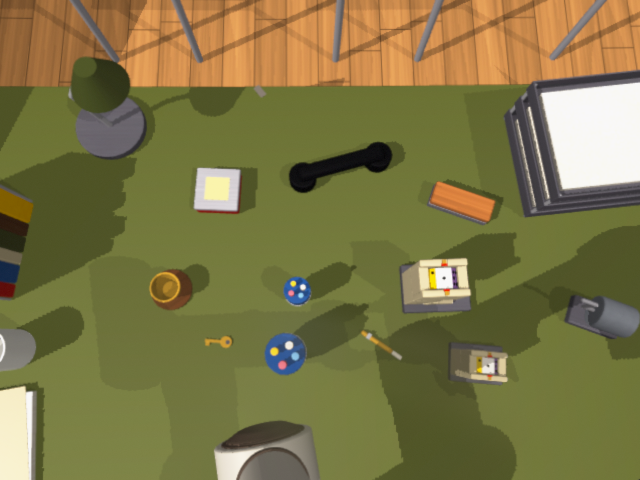

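The tall register is at scene (263,200) / top (437,285), with its smaller twin at top (480,365). The small pot is at top (297,291) and the holder at top (170,289). I'll measure these from the depth cloud.

```bash
cat > b.py <<'E'
from h import *
ims=[]
for n,box in (("top",(385,240,485,325)),("scene",(210,140,310,255))):
    c=vision.read_camera(n);P=cloud(c);x,y,z=P[...,0],P[...,1],P[...,2]
    l,t,r,b=box;ims.append(cv2.resize(c["img"][t:b,l:r,::-1],(500,int(500*(b-t)/(r-l))),interpolation=cv2.INTER_CUBIC))
    reg=(abs(x-500)<110)&(abs(y+230)<110)
    for lo,hi in ((15,32),(100,182),(160,190)):
        m=reg&(z>lo)&(z<hi);q=P[m];rc=cv2.minAreaRect(q[:,:2].astype(np.float32));print(n,"reg",lo,m.sum(),np.round(rc[0]),np.round(rc[1]),round(rc[2],1),np.round(cv2.boxPoints(rc)).tolist(),np.round(np.percentile(q[:,2],[5,50,95])))
    hsv=cv2.cvtColor(c["img"],cv2.COLOR_RGB2HSV)
    red=((hsv[...,0]<8)|(hsv[...,0]>172))&(hsv[...,1]>130)&(hsv[...,2]>60)&reg&(z>35)
    if red.any(): print("red",red.sum(),np.round(P[red].mean(0)),np.round(P[red].min(0)),np.round(P[red].max(0)))
    for nm,cx,cy,rad,ls in (("pot",495,5,45,((46,90),(86,96),(5,40))),("hold",515,278,55,((3,10),(44,56)))):
        for lo,hi in ls:
            m=((x-cx)**2+(y-cy)**2<rad**2)&(z>lo)&(z<hi)
            if m.sum()<5: continue
            q=P[m];(ce,rr)=cv2.minEnclosingCircle(q[:,:2].astype(np.float32));print(n,nm,lo,m.sum(),np.round(ce,1),round(rr,1),np.round(q.mean(0)),np.round(np.percentile(q[:,2],[50,95])))
h=max(i.shape[0] for i in ims);im=np.hstack([cv2.copyMakeBorder(i,0,h-i.shape[0],0,0,0) for i in ims]);im=cv2.resize(im,None,fx=.8,fy=.8)
cv2.imwrite("pics/reg1.png",im);print(im.shape)
E
python3 b.py
```

```text
top reg 15 822 [ 473. -271.] [202. 109.] 57.6 [[373.0, -327.0], [465.0, -385.0], [573.0, -215.0], [481.0, -156.0]] [17. 23. 27.]
top reg 100 2167 [ 513. -250.] [66. 85.] 1.4 [[479.0, -208.0], [481.0, -293.0], [547.0, -291.0], [545.0, -206.0]] [119. 171. 181.]
top reg 160 1881 [ 513. -250.] [66. 85.] 1.4 [[479.0, -208.0], [481.0, -293.0], [547.0, -291.0], [545.0, -207.0]] [164. 172. 182.]
red 25 [ 514. -250.  182.] [ 490. -255.  173.] [ 536. -245.  187.]
top pot 46 184 [503.4   8.3] 26.0 [499.   5.  83.] [89. 90.]
top pot 86 474 [503.9   8.3] 25.9 [503.   8.  91.] [91. 93.]
top pot 5 5 [484.2   3.9] 16.6 [483.   2.  39.] [39. 40.]
top hold 3 756 [515.1 278. ] 54.0 [513. 264.   6.] [6. 9.]
top hold 44 222 [517.8 274.6] 30.3 [519. 277.  49.] [49. 52.]
scene reg 15 792 [ 514. -273.] [101. 138.] 2.6 [[461.0, -206.0], [467.0, -344.0], [568.0, -340.0], [562.0, -201.0]] [17. 24. 30.]
scene reg 100 2021 [ 468. -252.] [163.  89.] 4.1 [[384.0, -213.0], [390.0, -302.0], [553.0, -291.0], [547.0, -201.0]] [106. 155. 181.]
scene reg 160 1057 [ 512. -249.] [71. 88.] 0.0 [[476.0, -205.0], [476.0, -293.0], [547.0, -293.0], [547.0, -205.0]] [163. 174. 183.]
red 8 [ 519. -291.   79.] [ 490. -301.   60.] [ 526. -253.  184.]
scene pot 46 438 [503.7   9.5] 27.6 [518.  20.  69.] [69. 89.]
scene pot 86 292 [502.7   9.6] 26.9 [509.  14.  92.] [92. 94.]
scene pot 5 176 [509.8  13.6] 23.5 [518.  19.  24.] [25. 39.]
scene hold 3 852 [515.3 278.8] 54.6 [529. 278.   6.] [6. 9.]
scene hold 44 303 [515.9 274.2] 31.0 [515. 273.  49.] [50. 52.]
(460, 800, 3)
```

View pics/reg1.png

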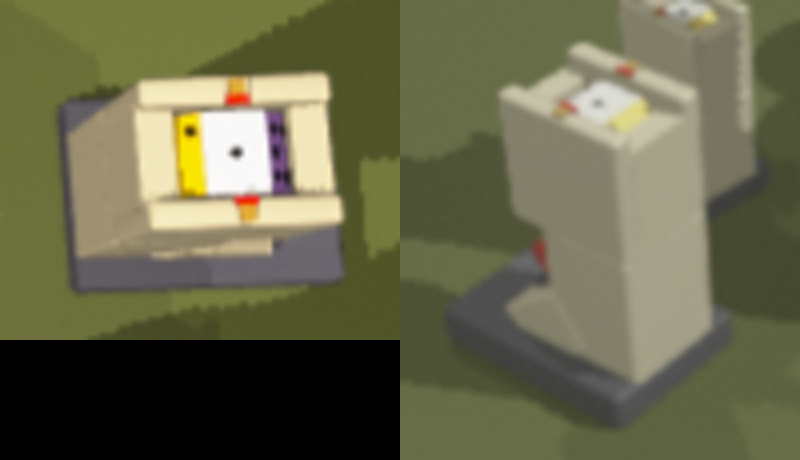

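White one-pip face is uppermost, between the pointers at crop (237,100) and (247,208), with yellow (two) next. That makes five strokes. The red cap shows on the -y side. Next: the head's overhang and the tool pose for the approach.

```bash
cat >> h.py <<'E'
def rows(pos,Rt,s=None):
    s=s or manip.get_state();R0=R.from_rotvec(s["tcp_rot"]);d=R0.inv().apply(np.array(pos)-s["ee_pos"])/500
    w=(R0.inv()*Rt).as_rotvec()/np.pi
    return dict(zip(("x","y","z","wx","wy","wz"),np.round(np.r_[d,w],4).tolist()))
YAW=1.602
X=np.array([np.cos(YAW),np.sin(YAW),0]);Y=np.array([-X[1],X[0],0]);Z=np.array([0,0,1.])
A=0.574*X-0.819*Z
def Rz(z,y): 
    z=z/np.linalg.norm(z);y=y-z*(y@z);y/=np.linalg.norm(y);return R.from_matrix(np.c_[np.cross(y,z),y,z])
E
cat > c.py <<'E'
from h import *
c=vision.read_camera("scene");P=cloud(c);x,y,z=P[...,0],P[...,1],P[...,2]
for lo in range(30,180,12):
    m=(x>535)&(x<556)&(y<-190)&(y>-345)&(z>lo)&(z<=lo+12)
    if m.sum()>3: print(lo,m.sum(),np.round(np.percentile(y[m],[1,5,95,99])), np.round(np.median(x[m])))
s=manip.get_state();print(np.round(R.from_rotvec(s["tcp_rot"]).as_matrix(),2))
for sg in (1,-1):
    Rt=Rz(A,sg*Y);O=np.array([513,-264,0.]);cap=O-34*X+66*Z
    print(cap,[rows(cap-k*A,Rt) for k in (100,)])
E
python3 c.py
```

```text
30 139 [-301. -297. -207. -206.] 545.0
42 123 [-287. -283. -207. -205.] 544.0
54 102 [-274. -268. -207. -205.] 543.0
66 93 [-266. -263. -207. -206.] 544.0
78 102 [-265. -262. -206. -205.] 544.0
90 97 [-268. -263. -207. -206.] 544.0
102 123 [-288. -283. -207. -205.] 543.0
114 135 [-287. -283. -207. -206.] 544.0
126 140 [-288. -285. -207. -206.] 544.0
138 141 [-289. -286. -207. -205.] 544.0
150 147 [-288. -284. -207. -205.] 544.0
162 148 [-289. -284. -207. -206.] 544.0
174 196 [-287. -283. -209. -206.] 542.0
[[ 0.93  0.37 -0.  ]
 [ 0.37 -0.93 -0.  ]
 [-0.    0.   -1.  ]]
[ 514.06075273 -297.98344897   66.        ] [{'x': 0.6927, 'y': -0.1061, 'z': 0.1668, 'wx': 0.1861, 'wy': -0.1301, 'wz': 0.5898}]
[ 514.06075273 -297.98344897   66.        ] [{'x': 0.6927, 'y': -0.1061, 'z': 0.1668, 'wx': 0.1185, 'wy': 0.1695, 'wz': -0.3756}]
```

Emit:
apply_moves(steps=[{"x": 0.3,"y": -0.05,"z": 0.0,"wx": 0.06,"wy": 0.085,"wz": -0.19},{"x": 0.69,"y": -0.106,"z": 0.1,"wx": 0.1185,"wy": 0.1695,"wz": -0.3756},{"x": 0.69,"y": -0.106,"z": 0.1,"wx": 0.1185,"wy": 0.1695,"wz": -0.3756},{"x": 0.69,"y": -0.106,"z": 0.1,"wx": 0.1185,"wy": 0.1695,"wz": -0.3756},{"x": 0.69,"y": -0.106,"z": 0.1,"wx": 0.1185,"wy": 0.1695,"wz": -0.3756}], grip=255)

```text
clock: 2.08
ee_pos: [481.4, -375.5, 188.3]
tcp_rot: [-2.287, -1.602, -0.436]
contact_force: [0.5, 0.2, 0.2]
grip_width: 0.001
finger_force: 0.0
```

```bash
cat > d.py <<'E'
from h import *
s=manip.get_state();print(s["clock"],s["ee_pos"],s["qpos"],s["contact_force"])
Rt=Rz(A,-Y);cap=np.array([513,-264,0.])-34*X+66*Z
print(rows(cap-100*A,Rt))
c=vision.read_camera("scene");P=cloud(c);hsv=cv2.cvtColor(c["img"],cv2.COLOR_RGB2HSV)
for v in range(195,215):
  for u in range(232,256):
    h,sa,va=hsv[v,u]
    if (h<8 or h>170) and sa>110: print(u,v,hsv[v,u],np.round(P[v,u]))
for r in vision.mark_of(c,"plunger_top")+vision.spot_in(c,"plunger_top"): print(r)
E
python3 d.py
```

```text
2.075 [ 481.38645088 -375.54591833  188.32126329] [-1.00705361  0.48848646  1.33117819  0.28768892  1.65813402 -0.68200782] [0.50919888 0.16194775 0.23221131]
{'x': 0.0228, 'y': 0.0584, 'z': 0.0948, 'wx': 0.0357, 'wy': 0.0511, 'wz': -0.1126}
244 201 [  5 148 117] [ 520. -301.   64.]
245 201 [  6 136 124] [ 522. -296.   67.]
244 202 [  3 149 123] [ 525. -296.   66.]
245 202 [  5 145 128] [ 523. -295.   65.]
244 203 [  2 130 120] [ 525. -296.   63.]
245 203 [  4 145 127] [ 525. -293.   65.]
245 204 [  4 140 124] [ 523. -297.   59.]
245 205 [  3 112 121] [ 525. -295.   58.]
{'bbox': [329.3, 355.0, 404.8, 426.7], 'confidence': 0.44}
```

Emit:
apply_moves(steps=[{"x": 0.023,"y": 0.058,"z": 0.095,"wx": 0.0357,"wy": 0.0511,"wz": -0.1126},{"x": 0.023,"y": 0.058,"z": 0.095,"wx": 0.0357,"wy": 0.0511,"wz": -0.1126},{"x": 0.023,"y": 0.058,"z": 0.095,"wx": 0.0357,"wy": 0.0511,"wz": -0.1126}])

```text
clock: 2.6
ee_pos: [513.6, -357.1, 146.9]
tcp_rot: [-1.847, -1.891, -0.578]
contact_force: [-0.4, -0.6, 0.3]
grip_width: -0.001
finger_force: 0.0
```

```bash
cat > e.py <<'E'
from h import *
import sys
s=manip.get_state();Rt=Rz(A,-Y);cap=np.array([513,-264,0.])-34*X+66*Z
e=s["ee_pos"]-cap;print("clock",s["clock"],"pos",np.round(s["ee_pos"],1),"along",round(e@A,1),"lat",np.round([e@Y,e@np.cross(Y,A)],1),"F along",round(s["contact_force"]@A,2),np.round(s["contact_force"],1))
print(rows(cap-float(sys.argv[1])*A,Rt))
if len(sys.argv)>2:
    c=vision.read_camera("scene");save(c,sys.argv[2],(190,90,340,250),4)
E
python3 e.py 15
```

```text
clock 2.6 pos [ 513.6 -357.1  146.9] along -100.2 lat [2.3 2. ] F along -0.56 [-0.4 -0.6  0.3]
{'x': 0.0042, 'y': 0.0044, 'z': 0.1704, 'wx': 0.0003, 'wy': 0.0004, 'wz': -0.0024}
```

Emit:
apply_moves(steps=[{"x": 0.004,"y": 0.004,"z": 0.07},{"x": 0.004,"y": 0.004,"z": 0.12},{"x": 0.004,"y": 0.004,"z": 0.15},{"x": 0.004,"y": 0.004,"z": 0.17},{"x": 0.004,"y": 0.004,"z": 0.17}])

```text
schema error: expected keys x, y, z, wx, wy, wz
```

```bash
python3 e.py 0 ap1.png
```

```text
clock 2.6 pos [ 513.6 -357.1  146.9] along -100.2 lat [2.3 2. ] F along -0.56 [-0.4 -0.6  0.3]
{'x': 0.0042, 'y': 0.0044, 'z': 0.2004, 'wx': 0.0003, 'wy': 0.0004, 'wz': -0.0024}
```

View pics/ap1.png

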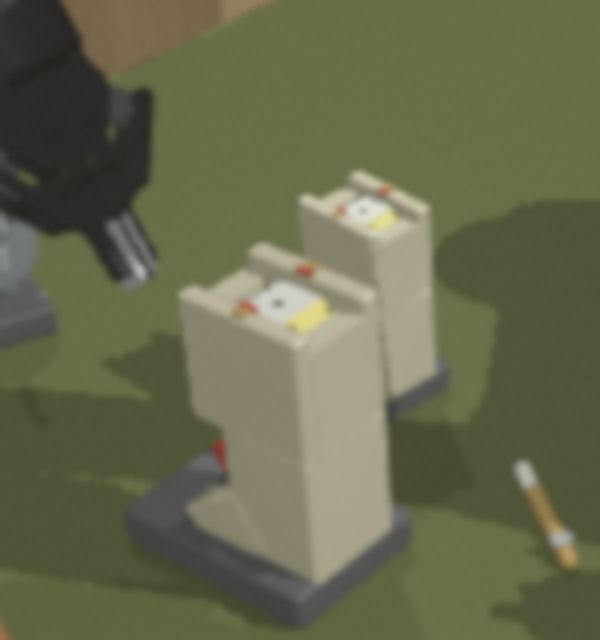

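The move was refused because the rows lacked the wx/wy/wz keys. The picture shows the fingertip at crop (140,275), well clear of the head, and the red cap at (220,455). I'll resend with every key.

Emit:
apply_moves(steps=[{"x": 0.004,"y": 0.004,"z": 0.07,"wx": 0,"wy": 0,"wz": 0},{"x": 0.004,"y": 0.004,"z": 0.12,"wx": 0,"wy": 0,"wz": 0},{"x": 0.004,"y": 0.004,"z": 0.15,"wx": 0,"wy": 0,"wz": 0},{"x": 0.004,"y": 0.004,"z": 0.17,"wx": 0,"wy": 0,"wz": 0},{"x": 0.004,"y": 0.004,"z": 0.17,"wx": 0,"wy": 0,"wz": 0}])

```text
clock: 3.28
ee_pos: [514.7, -305.9, 79.5]
tcp_rot: [-1.846, -1.893, -0.578]
contact_force: [0.1, 0.4, 0.2]
grip_width: -0.001
finger_force: 0.0
```

```bash
python3 e.py 0 ap2.png
```

```text
clock 3.275 pos [ 514.7 -305.9   79.5] along -15.6 lat [-0.4 -1.2] F along 0.03 [0.1 0.4 0.2]
{'x': -0.0024, 'y': -0.0008, 'z': 0.0312, 'wx': 0.0004, 'wy': 0.0006, 'wz': -0.0018}
```

View pics/ap2.png

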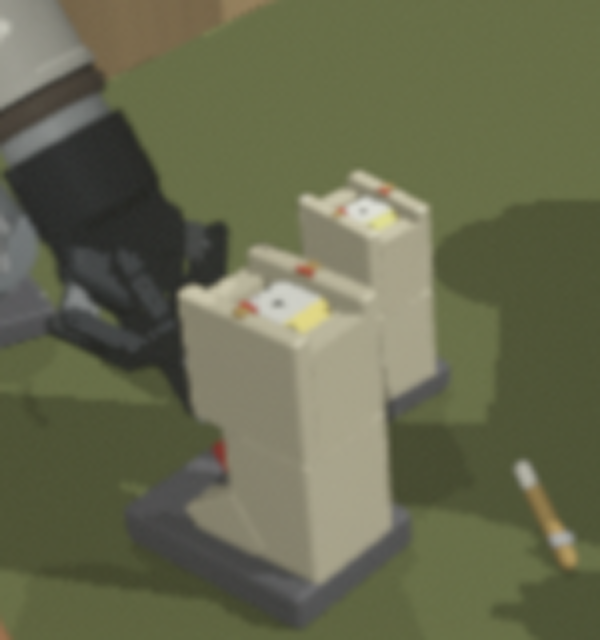

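The fingers sit just in front of the cap, hidden behind the head, and nothing is touching. I'll feel for contact slowly.

Emit:
apply_moves(steps=[{"x": -0.002,"y": 0,"z": 0.01,"wx": 0,"wy": 0,"wz": 0},{"x": -0.002,"y": 0,"z": 0.02,"wx": 0,"wy": 0,"wz": 0},{"x": -0.002,"y": 0,"z": 0.03,"wx": 0,"wy": 0,"wz": 0},{"x": -0.002,"y": 0,"z": 0.034,"wx": 0,"wy": 0,"wz": 0},{"x": -0.002,"y": 0,"z": 0.034,"wx": 0,"wy": 0,"wz": 0}])

```text
clock: 3.95
ee_pos: [514.5, -297.1, 65.0]
tcp_rot: [-1.846, -1.894, -0.578]
contact_force: [0.6, -1.4, 1.6]
grip_width: 0.004
finger_force: 1.2
```

```bash
python3 e.py 0
```

```text
clock 3.95 pos [ 514.5 -297.1   65. ] along 1.3 lat [-0.5 -0.1] F along -2.13 [ 0.6 -1.4  1.6]
{'x': -0.0002, 'y': -0.001, 'z': -0.0027, 'wx': 0.0004, 'wy': 0.0006, 'wz': -0.0016}
```

Emit:
apply_moves(steps=[{"x": 0,"y": 0,"z": 0.004,"wx": 0,"wy": 0,"wz": 0},{"x": 0,"y": 0,"z": 0.008,"wx": 0,"wy": 0,"wz": 0},{"x": 0,"y": 0,"z": 0.012,"wx": 0,"wy": 0,"wz": 0},{"x": 0,"y": 0,"z": 0.012,"wx": 0,"wy": 0,"wz": 0}])

```text
clock: 4.45
ee_pos: [514.4, -293.2, 59.4]
tcp_rot: [-1.845, -1.893, -0.579]
contact_force: [0.9, -1.0, 0.4]
grip_width: -0.003
finger_force: 0.7
```

```bash
python3 e.py 0
```

```text
clock 4.45 pos [ 514.4 -293.2   59.4] along 8.1 lat [-0.5 -0.1] F along -0.87 [ 0.9 -1.   0.4]
{'x': -0.0002, 'y': -0.001, 'z': -0.0162, 'wx': 0.0003, 'wy': 0.0004, 'wz': -0.0016}
```

Emit:
apply_moves(steps=[{"x": 0,"y": 0,"z": 0.003,"wx": 0,"wy": 0,"wz": 0},{"x": 0,"y": 0,"z": 0.006,"wx": 0,"wy": 0,"wz": 0},{"x": 0,"y": 0,"z": 0.006,"wx": 0,"wy": 0,"wz": 0}])

```text
clock: 4.82
ee_pos: [514.4, -291.7, 57.2]
tcp_rot: [-1.845, -1.894, -0.579]
contact_force: [0.5, -1.4, 1.2]
grip_width: 0.005
finger_force: 0.8
```

Emit:
apply_moves(steps=[{"x": 0,"y": 0,"z": 0.002,"wx": 0,"wy": 0,"wz": 0},{"x": 0,"y": 0,"z": 0.002,"wx": 0,"wy": 0,"wz": 0}])

```text
clock: 5.08
ee_pos: [514.4, -291.5, 56.9]
tcp_rot: [-1.846, -1.894, -0.579]
contact_force: [-1.1, -2.8, 3.7]
grip_width: -0.002
finger_force: 2.3
```

```bash
python3 e.py 0
```

```text
clock 5.075 pos [ 514.4 -291.5   56.9] along 11.1 lat [-0.5 -0.1] F along -4.6 [-1.1 -2.8  3.7]
{'x': -0.0002, 'y': -0.001, 'z': -0.0223, 'wx': 0.0004, 'wy': 0.0006, 'wz': -0.0016}
```

The force is rising as the hard stop nears. I'll press 1 mm more, then release fully.

Emit:
apply_moves(steps=[{"x": 0,"y": 0,"z": 0.002,"wx": 0,"wy": 0,"wz": 0},{"x": 0,"y": 0,"z": 0.002,"wx": 0,"wy": 0,"wz": 0}])

```text
clock: 5.32
ee_pos: [514.4, -291.5, 56.9]
tcp_rot: [-1.846, -1.895, -0.578]
contact_force: [-2.6, -4.2, 7.0]
grip_width: 0.0
finger_force: 4.1
```

Emit:
apply_moves(steps=[{"x": 0,"y": 0,"z": -0.012,"wx": 0,"wy": 0,"wz": 0},{"x": 0,"y": 0,"z": -0.024,"wx": 0,"wy": 0,"wz": 0},{"x": 0,"y": 0,"z": -0.036,"wx": 0,"wy": 0,"wz": 0},{"x": 0,"y": 0,"z": -0.036,"wx": 0,"wy": 0,"wz": 0},{"x": 0,"y": 0,"z": -0.036,"wx": 0,"wy": 0,"wz": 0}])

```text
clock: 5.95
ee_pos: [514.5, -300.6, 70.2]
tcp_rot: [-1.845, -1.893, -0.579]
contact_force: [0.4, -0.6, 0.3]
grip_width: -0.0
finger_force: 0.0
```

```bash
cat > f.py <<'E'
from h import *
import subprocess,sys
def face():
    c=vision.read_camera("top")
    p=c["img"][268:290,430:457]
    # colour at the middle of the top face, and of its neighbour left
    print("mid",np.median(c["img"][275:284,440:448].reshape(-1,3),0),"left",np.median(c["img"][272:286,429:433].reshape(-1,3),0),"right",np.median(c["img"][272:286,453:456].reshape(-1,3),0))
    return c
c=face()
if len(sys.argv)>1: save(c,sys.argv[1],(395,250,485,325),5)
E
python3 e.py 0;python3 f.py
```

```text
clock 5.95 pos [ 514.5 -300.6   70.2] along -5.0 lat [-0.4 -0.3] F along -0.61 [ 0.4 -0.6  0.3]
{'x': -0.0005, 'y': -0.0007, 'z': 0.0099, 'wx': 0.0002, 'wy': 0.0003, 'wz': -0.0016}
mid [242. 213.   0.] left [ 89.  140.  198.5] right [156. 151. 141.]
```

The yellow face (two) is up, so a stroke works. Four more.

Emit:
apply_moves(steps=[{"x": 0,"y": 0,"z": 0.012,"wx": 0,"wy": 0,"wz": 0},{"x": 0,"y": 0,"z": 0.021,"wx": 0,"wy": 0,"wz": 0},{"x": 0,"y": 0,"z": 0.029,"wx": 0,"wy": 0,"wz": 0},{"x": 0,"y": 0,"z": 0.036,"wx": 0,"wy": 0,"wz": 0},{"x": 0,"y": 0,"z": 0.036,"wx": 0,"wy": 0,"wz": 0}])

```text
clock: 6.62
ee_pos: [514.6, -291.5, 56.9]
tcp_rot: [-1.846, -1.895, -0.578]
contact_force: [-0.3, -4.0, 6.2]
grip_width: -0.001
finger_force: 3.6
```

Emit:
apply_moves(steps=[{"x": 0,"y": 0,"z": -0.012,"wx": 0,"wy": 0,"wz": 0},{"x": 0,"y": 0,"z": -0.024,"wx": 0,"wy": 0,"wz": 0},{"x": 0,"y": 0,"z": -0.036,"wx": 0,"wy": 0,"wz": 0},{"x": 0,"y": 0,"z": -0.036,"wx": 0,"wy": 0,"wz": 0},{"x": 0,"y": 0,"z": -0.036,"wx": 0,"wy": 0,"wz": 0}])

```text
clock: 7.25
ee_pos: [514.5, -300.6, 70.2]
tcp_rot: [-1.845, -1.893, -0.579]
contact_force: [-0.3, 0.3, -0.5]
grip_width: -0.0
finger_force: 0.0
```

```bash
python3 e.py 0;python3 f.py
```

```text
clock 7.25 pos [ 514.5 -300.6   70.2] along -5.0 lat [-0.3 -0.3] F along 0.58 [-0.3  0.3 -0.5]
{'x': -0.0005, 'y': -0.0007, 'z': 0.0099, 'wx': 0.0002, 'wy': 0.0003, 'wz': -0.0017}
mid [ 90.5 146.  213.5] left [102.  157.5  78.5] right [157. 130.   0.]
```

Blue (three). Next stroke.

Emit:
apply_moves(steps=[{"x": 0,"y": 0,"z": 0.012,"wx": 0,"wy": 0,"wz": 0},{"x": 0,"y": 0,"z": 0.021,"wx": 0,"wy": 0,"wz": 0},{"x": 0,"y": 0,"z": 0.029,"wx": 0,"wy": 0,"wz": 0},{"x": 0,"y": 0,"z": 0.036,"wx": 0,"wy": 0,"wz": 0},{"x": 0,"y": 0,"z": 0.036,"wx": 0,"wy": 0,"wz": 0}])

```text
clock: 7.92
ee_pos: [514.6, -291.6, 56.9]
tcp_rot: [-1.846, -1.895, -0.578]
contact_force: [-1.3, -4.2, 6.1]
grip_width: 0.002
finger_force: 3.6
```

Emit:
apply_moves(steps=[{"x": 0,"y": 0,"z": -0.012,"wx": 0,"wy": 0,"wz": 0},{"x": 0,"y": 0,"z": -0.024,"wx": 0,"wy": 0,"wz": 0},{"x": 0,"y": 0,"z": -0.036,"wx": 0,"wy": 0,"wz": 0},{"x": 0,"y": 0,"z": -0.036,"wx": 0,"wy": 0,"wz": 0},{"x": 0,"y": 0,"z": -0.036,"wx": 0,"wy": 0,"wz": 0}])

```text
clock: 8.55
ee_pos: [514.5, -300.6, 70.2]
tcp_rot: [-1.845, -1.893, -0.579]
contact_force: [0.1, -0.2, 0.2]
grip_width: -0.001
finger_force: 0.0
```

```bash
python3 e.py 0;python3 f.py
```

```text
clock 8.55 pos [ 514.5 -300.6   70.2] along -5.0 lat [-0.3 -0.2] F along -0.28 [ 0.1 -0.2  0.2]
{'x': -0.0004, 'y': -0.0007, 'z': 0.0099, 'wx': 0.0002, 'wy': 0.0003, 'wz': -0.0016}
mid [105.5 176.   82. ] left [216.  129.5   2. ] right [ 54.   88.5 128. ]
```

Green (four).

Emit:
apply_moves(steps=[{"x": 0,"y": 0,"z": 0.012,"wx": 0,"wy": 0,"wz": 0},{"x": 0,"y": 0,"z": 0.021,"wx": 0,"wy": 0,"wz": 0},{"x": 0,"y": 0,"z": 0.029,"wx": 0,"wy": 0,"wz": 0},{"x": 0,"y": 0,"z": 0.036,"wx": 0,"wy": 0,"wz": 0},{"x": 0,"y": 0,"z": 0.036,"wx": 0,"wy": 0,"wz": 0}])

```text
clock: 9.22
ee_pos: [514.6, -291.5, 56.9]
tcp_rot: [-1.846, -1.895, -0.578]
contact_force: [0.3, -3.9, 6.8]
grip_width: -0.001
finger_force: 3.6
```

Emit:
apply_moves(steps=[{"x": 0,"y": 0,"z": -0.012,"wx": 0,"wy": 0,"wz": 0},{"x": 0,"y": 0,"z": -0.024,"wx": 0,"wy": 0,"wz": 0},{"x": 0,"y": 0,"z": -0.036,"wx": 0,"wy": 0,"wz": 0},{"x": 0,"y": 0,"z": -0.036,"wx": 0,"wy": 0,"wz": 0},{"x": 0,"y": 0,"z": -0.036,"wx": 0,"wy": 0,"wz": 0}])

```text
clock: 9.85
ee_pos: [514.5, -300.6, 70.2]
tcp_rot: [-1.845, -1.893, -0.579]
contact_force: [-0.2, -0.5, 0.3]
grip_width: -0.001
finger_force: 0.0
```

```bash
python3 e.py 0;python3 f.py
```

```text
clock 9.85 pos [ 514.5 -300.6   70.2] along -5.0 lat [-0.3 -0.3] F along -0.57 [-0.2 -0.5  0.3]
{'x': -0.0005, 'y': -0.0007, 'z': 0.01, 'wx': 0.0002, 'wy': 0.0003, 'wz': -0.0017}
mid [237. 142.   0.] left [222.5  75.   67.5] right [ 62.  106.5  48.5]
```

Orange (five), with red next. This is the last stroke.

Emit:
apply_moves(steps=[{"x": 0,"y": 0,"z": 0.012,"wx": 0,"wy": 0,"wz": 0},{"x": 0,"y": 0,"z": 0.021,"wx": 0,"wy": 0,"wz": 0},{"x": 0,"y": 0,"z": 0.029,"wx": 0,"wy": 0,"wz": 0},{"x": 0,"y": 0,"z": 0.036,"wx": 0,"wy": 0,"wz": 0},{"x": 0,"y": 0,"z": 0.036,"wx": 0,"wy": 0,"wz": 0}])

```text
clock: 10.52
ee_pos: [514.6, -291.6, 56.9]
tcp_rot: [-1.846, -1.895, -0.578]
contact_force: [-0.4, -4.2, 6.5]
grip_width: -0.003
finger_force: 3.6
```

Emit:
apply_moves(steps=[{"x": 0,"y": 0,"z": -0.02,"wx": 0,"wy": 0,"wz": 0},{"x": 0,"y": 0,"z": -0.06,"wx": 0,"wy": 0,"wz": 0},{"x": 0,"y": 0,"z": -0.14,"wx": 0,"wy": 0,"wz": 0},{"x": 0,"y": 0,"z": -0.26,"wx": 0,"wy": 0,"wz": 0},{"x": 0,"y": 0,"z": -0.36,"wx": 0,"wy": 0,"wz": 0}])

```text
clock: 11.15
ee_pos: [517.2, -395.3, 206.2]
tcp_rot: [-1.847, -1.895, -0.578]
contact_force: [1.3, 0.0, 0.3]
grip_width: 0.005
finger_force: 0.0
```

```bash
cat > g.py <<'E'
from h import *
s=manip.get_state();print(s["clock"],s["ee_pos"],s["qpos"])
Rt=Rz(-Z,Y*0+np.array([0,1.,0]));Rt2=Rz(-Z,np.array([0,-1.,0]))
for r in (Rt,Rt2): print(rows([503.5,8.5,260],r))
E
python3 f.py six.png; python3 g.py
```

```text
mid [221.   30.5  19.5] left [139.5 131.5 121.5] right [147.5  83.    8. ]
11.2 [ 517.85518247 -399.97272296  211.9925212 ] [-0.98784     0.73075971  0.98273136  0.32885303  1.93268604 -0.97537771]
{'x': 0.7292, 'y': -0.0089, 'z': 0.3817, 'wx': 0.1481, 'wy': -0.1497, 'wz': -0.476}
{'x': 0.7292, 'y': -0.0089, 'z': 0.3817, 'wx': -0.1507, 'wy': -0.1491, 'wz': 0.4913}
```

View pics/six.png

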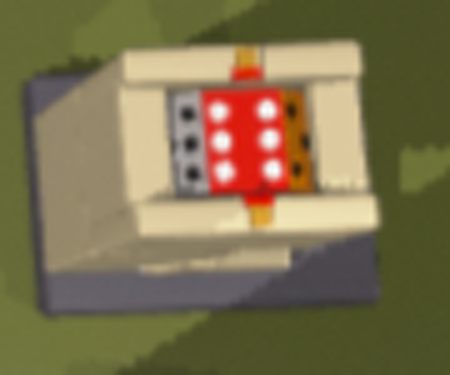

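The red six is uppermost between the pointers: crop (245,140), pointers at (247,62) and (260,212). I'll carry the tool high over the register to the pot.

```bash
cat > g.py <<'E'
from h import *
Rt=Rz(-Z,np.array([0,1.,0]));s=manip.get_state();R0=R.from_rotvec(s["tcp_rot"])
Rh=lambda f:R0*R.from_rotvec(f*(R0.inv()*Rt).as_rotvec())
for p,f in (([515,-400,320],.25),([510,-200,320],.6),([503.5,8.5,250],1)): print(rows(p,Rh(f)))
E
python3 g.py
```

```text
{'x': 0.1219, 'y': -0.0048, 'z': -0.1784, 'wx': 0.037, 'wy': -0.0374, 'wz': -0.119}
{'x': 0.4523, 'y': -0.0053, 'z': 0.0473, 'wx': 0.0889, 'wy': -0.0898, 'wz': -0.2856}
{'x': 0.7179, 'y': -0.009, 'z': 0.3982, 'wx': 0.1481, 'wy': -0.1497, 'wz': -0.476}
```

Emit:
apply_moves(steps=[{"x": 0.122,"y": -0.005,"z": -0.178,"wx": 0.037,"wy": -0.037,"wz": -0.119},{"x": 0.122,"y": -0.005,"z": -0.178,"wx": 0.037,"wy": -0.037,"wz": -0.119},{"x": 0.452,"y": -0.005,"z": 0.047,"wx": 0.089,"wy": -0.09,"wz": -0.286},{"x": 0.452,"y": -0.005,"z": 0.047,"wx": 0.089,"wy": -0.09,"wz": -0.286},{"x": 0.452,"y": -0.005,"z": 0.047,"wx": 0.089,"wy": -0.09,"wz": -0.286}], grip=0)

```text
clock: 11.82
ee_pos: [509.9, -205.6, 314.0]
tcp_rot: [-0.911, -2.777, -0.296]
contact_force: [1.4, 0.6, 0.1]
grip_width: 0.997
finger_force: 0.0
```

```bash
cat > g2.py <<'E'
from h import *
import sys
s=manip.get_state();print(s["clock"],np.round(s["ee_pos"],1),np.round(s["qpos"],2),np.round(s["contact_force"],1),s["grip_width"],s["finger_force"])
print(rows([float(a) for a in sys.argv[1:4]],Rz(-Z,np.array([0,1.,0]))))
E
python3 g2.py 503.5 8.5 250
```

```text
11.825 [ 509.9 -205.6  314. ] [-0.67  0.23  1.37  0.12  1.8  -1.6 ] [1.4 0.6 0.1] 0.9965153628507425 0.0
{'x': 0.2175, 'y': 0.3141, 'z': 0.2321, 'wx': 0.0651, 'wy': -0.0661, 'wz': -0.2004}
```

Emit:
apply_moves(steps=[{"x": 0.2175,"y": 0.314,"z": 0.232,"wx": 0.065,"wy": -0.066,"wz": -0.2},{"x": 0.2175,"y": 0.314,"z": 0.232,"wx": 0.065,"wy": -0.066,"wz": -0.2},{"x": 0.2175,"y": 0.314,"z": 0.232,"wx": 0.065,"wy": -0.066,"wz": -0.2},{"x": 0.2175,"y": 0.314,"z": 0.232,"wx": 0.065,"wy": -0.066,"wz": -0.2},{"x": 0.2175,"y": 0.314,"z": 0.232,"wx": 0.065,"wy": -0.066,"wz": -0.2}])

```text
clock: 12.45
ee_pos: [503.4, 9.6, 249.6]
tcp_rot: [-0.003, -3.137, -0.004]
contact_force: [-0.3, -0.3, 0.4]
grip_width: 0.996
finger_force: 0.0
```

```bash
python3 g2.py 503.5 8.7 52
```

```text
12.45 [503.4   9.6 249.6] [-0.22 -0.04  1.77  0.    1.42 -1.79] [-0.3 -0.3  0.4] 0.9962367609137418 0.0
{'x': -0.0019, 'y': -0.0029, 'z': 0.3952, 'wx': 0.0009, 'wy': -0.0013, 'wz': -0.0007}
```

Emit:
apply_moves(steps=[{"x": -0.002,"y": -0.003,"z": 0.12,"wx": 0.001,"wy": -0.001,"wz": -0.0007},{"x": -0.002,"y": -0.003,"z": 0.23,"wx": 0.001,"wy": -0.001,"wz": -0.0007},{"x": -0.002,"y": -0.003,"z": 0.32,"wx": 0.001,"wy": -0.001,"wz": -0.0007},{"x": -0.002,"y": -0.003,"z": 0.37,"wx": 0.001,"wy": -0.001,"wz": -0.0007},{"x": -0.002,"y": -0.003,"z": 0.395,"wx": 0.001,"wy": -0.001,"wz": -0.0007}])

```text
clock: 13.08
ee_pos: [504.8, 4.7, 51.3]
tcp_rot: [-0.011, -3.14, 0.001]
contact_force: [0.7, 0.1, 0.8]
grip_width: 0.998
finger_force: 0.0
```

```bash
python3 g2.py 503.5 8.7 52
python3 - <<'E'
from h import *
c=vision.read_camera("scene");save(c,"grasp.png",(310,140,460,290),4)
E
```

```text
13.075 [504.8   4.7  51.3] [-0.23  0.21  1.93 -0.    1.01 -1.79] [0.7 0.1 0.8] 0.9976562519475546 0.0
{'x': 0.0027, 'y': 0.0081, 'z': -0.0014, 'wx': -0.0002, 'wy': -0.0006, 'wz': -0.0022}
```

View pics/grasp.png

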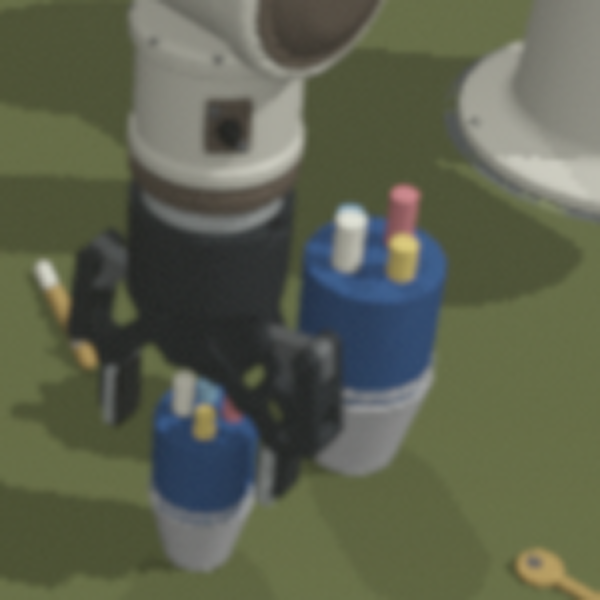

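The small pot's collar, crop (205,450), lies between the open fingers at (120,390) and (280,460), nearer the +y finger. I'll shift 4 mm and close.

Emit:
apply_moves(steps=[{"x": 0.0027,"y": 0.008,"z": -0.001,"wx": 0,"wy": 0,"wz": -0.002},{"x": 0.0027,"y": 0.008,"z": -0.001,"wx": 0,"wy": 0,"wz": -0.002},{"x": 0.0027,"y": 0.008,"z": -0.001,"wx": 0,"wy": 0,"wz": -0.002}])

```text
clock: 13.5
ee_pos: [504.5, 9.8, 53.8]
tcp_rot: [-0.003, 3.139, -0.002]
contact_force: [0.5, 0.3, -0.3]
grip_width: 0.999
finger_force: 0.0
```

Emit:
apply_moves(steps=[{"x": 0,"y": 0,"z": 0,"wx": 0,"wy": 0,"wz": 0},{"x": 0,"y": 0,"z": 0,"wx": 0,"wy": 0,"wz": 0},{"x": 0,"y": 0,"z": 0,"wx": 0,"wy": 0,"wz": 0},{"x": 0,"y": 0,"z": 0,"wx": 0,"wy": 0,"wz": 0},{"x": 0,"y": 0,"z": 0,"wx": 0,"wy": 0,"wz": 0}], grip=255)

```text
clock: 14.12
ee_pos: [504.0, 9.6, 53.2]
tcp_rot: [-0.003, 3.141, -0.002]
contact_force: [-1.1, -1.3, 5.8]
grip_width: 0.596
finger_force: 61.8
```

```bash
python3 g2.py 503.5 8.7 160
python3 - <<'E'
from h import *
# holder rim circle refine, both cameras
for n in ("top","scene"):
    c=vision.read_camera(n);P=cloud(c);x,y,z=P[...,0],P[...,1],P[...,2]
    for lo,hi,rad,k in ((46,54,40,1),(2,9,60,0)):
        m=((x-516)**2+(y-277)**2<rad**2)&(z>lo)&(z<hi)
        if not k:
            hsv=cv2.cvtColor(c["img"],cv2.COLOR_RGB2HSV);m&=~((hsv[...,0]>25)&(hsv[...,0]<90))
        q=P[m][:,:2];rr=cv2.minAreaRect(q.astype(np.float32));pr=[np.percentile(q,a,axis=0) for a in (1,99)]
        (ce,r)=cv2.minEnclosingCircle(q.astype(np.float32));print(n,lo,m.sum(),np.round(pr,1).tolist(),"mid",np.round(np.mean(pr,0),1),np.round(ce,1),round(r,1))
    for r in vision.mark_of(c,"holder")+vision.spot_in(c,"holder"):
        if r["confidence"]>.5: print(r, world(c,r["uv"],z=6) if "uv" in r else "")
E
```

```text
14.125 [504.    9.6  53.2] [-0.22  0.2   1.94 -0.    1.01 -1.79] [-1.1 -1.3  5.8] 0.5960145858890955 61.81483268737793
{'x': 0.0009, 'y': -0.0022, 'z': -0.2135, 'wx': -0.0004, 'wy': 0.0002, 'wz': 0.0006}
top 46 193 [[488.5, 244.9], [546.6, 302.9]] mid [517.6 273.9] [518.  274.5] 30.1
top 2 718 [[477.5, 233.1], [559.2, 306.5]] mid [518.4 269.8] [517.9 273.2] 43.1
{'uv': [168.0, 286.3], 'confidence': 0.71} [522.81013545 279.90971155   6.        ]
{'bbox': [146.8, 269.3, 192.9, 309.1], 'confidence': 0.74} 
scene 46 257 [[486.8, 244.6], [546.0, 301.7]] mid [516.4 273.1] [516.4 272.9] 31.4
scene 2 785 [[489.2, 233.1], [558.0, 314.8]] mid [523.6 273.9] [517.  273.1] 43.4
{'uv': [476.2, 342.8], 'confidence': 0.7} [512.54041038 279.12326561   6.        ]
{'uv': [327.1, 219.0], 'confidence': 0.61} [ 397.61484169 -156.96678258    6.        ]
{'bbox': [451.6, 313.5, 495.6, 365.5], 'confidence': 0.86}
```

The pot is held: width 0.60, 62 N on the pads. The holder centre is about (517, 273.5). Lift, then carry.

Emit:
apply_moves(steps=[{"x": 0,"y": 0,"z": -0.04,"wx": 0,"wy": 0,"wz": 0},{"x": 0,"y": 0,"z": -0.1,"wx": 0,"wy": 0,"wz": 0},{"x": 0,"y": 0,"z": -0.17,"wx": 0,"wy": 0,"wz": 0},{"x": 0,"y": 0,"z": -0.21,"wx": 0,"wy": 0,"wz": 0}])

```text
clock: 14.92
ee_pos: [503.8, 10.1, 158.7]
tcp_rot: [-0.003, 3.141, -0.001]
contact_force: [0.8, 0.9, -3.1]
grip_width: 0.595
finger_force: 62.7
```

```bash
python3 g2.py 517.7 273.8 160
```

```text
14.925 [503.8  10.1 158.7] [-0.22  0.04  1.87 -0.    1.23 -1.79] [ 0.8  0.9 -3.1] 0.5950486766182063 62.743531465530396
{'x': -0.0287, 'y': 0.5273, 'z': -0.0029, 'wx': -0.0002, 'wy': 0.0003, 'wz': 0.0006}
```

Emit:
apply_moves(steps=[{"x": -0.005,"y": 0.08,"z": -0.003,"wx": 0,"wy": 0,"wz": 0},{"x": -0.01,"y": 0.19,"z": -0.003,"wx": 0,"wy": 0,"wz": 0},{"x": -0.016,"y": 0.3,"z": -0.003,"wx": 0,"wy": 0,"wz": 0},{"x": -0.022,"y": 0.41,"z": -0.003,"wx": 0,"wy": 0,"wz": 0},{"x": -0.0285,"y": 0.49,"z": -0.003,"wx": 0,"wy": 0,"wz": 0}])

```text
clock: 15.55
ee_pos: [516.3, 257.3, 157.7]
tcp_rot: [0.005, -3.14, 0.001]
contact_force: [0.2, -0.9, -1.9]
grip_width: 0.595
finger_force: 63.2
```

Emit:
apply_moves(steps=[{"x": 0,"y": 0.025,"z": 0,"wx": 0,"wy": 0,"wz": 0},{"x": 0,"y": 0.037,"z": 0,"wx": 0,"wy": 0,"wz": 0},{"x": 0,"y": 0.037,"z": 0,"wx": 0,"wy": 0,"wz": 0},{"x": 0,"y": 0.037,"z": 0,"wx": 0,"wy": 0,"wz": 0}])

```text
clock: 16.05
ee_pos: [517.5, 272.4, 158.9]
tcp_rot: [0.001, -3.141, 0.002]
contact_force: [-0.5, -0.5, -2.7]
grip_width: 0.594
finger_force: 63.3
```

```bash
python3 g2.py 517.7 273.8 105
python3 - <<'E'
from h import *
for n in ("scene","top"):
    c=vision.read_camera(n);P=cloud(c);x,y,z=P[...,0],P[...,1],P[...,2]
    hsv=cv2.cvtColor(c["img"],cv2.COLOR_RGB2HSV);bl=(hsv[...,0]>105)&(hsv[...,0]<125)&(hsv[...,1]>120)
    m=((x-517)**2+(y-274)**2<60**2)&bl&(z>140)&(z<215)
    q=P[m]; print(n,m.sum(),np.round(np.percentile(q,[1,50,99],axis=0),1).tolist(), cv2.minEnclosingCircle(q[:,:2].astype(np.float32)))
    if n=="scene": save(c,"carry.png",(400,200,550,380),4-.7)
E
```

```text
16.05 [517.5 272.4 158.9] [ 0.28  0.25  1.64 -0.    1.25 -1.29] [-0.5 -0.5 -2.7] 0.5935475201836854 63.340322971343994
{'x': -0.0004, 'y': 0.0029, 'z': 0.1077, 'wx': -0.0004, 'wy': -0.0001, 'wz': 0.0001}
scene 718 [[499.9, 250.5, 159.8], [536.7, 276.3, 187.8], [542.5, 296.2, 200.7]] ((517.9548950195312, 274.1119689941406), 26.158958435058594)
top 222 [[492.2, 250.1, 162.2], [499.3, 263.6, 195.9], [506.4, 286.5, 200.2]] ((502.1817932128906, 268.8631896972656), 20.149337768554688)
```

View pics/carry.png

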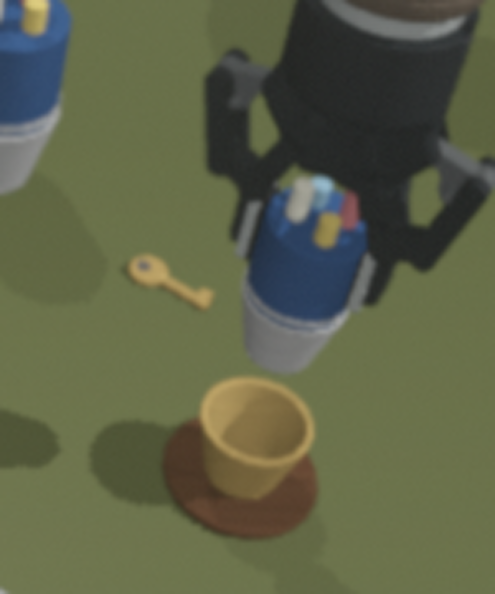

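The pot hangs upright at crop (305,270), directly over the brass cup, (257,430) on the desk. Lower it.

Emit:
apply_moves(steps=[{"x": 0,"y": 0.0015,"z": 0.04,"wx": 0,"wy": 0,"wz": 0},{"x": 0,"y": 0.0015,"z": 0.09,"wx": 0,"wy": 0,"wz": 0},{"x": 0,"y": 0.0015,"z": 0.13,"wx": 0,"wy": 0,"wz": 0},{"x": 0,"y": 0.0015,"z": 0.155,"wx": 0,"wy": 0,"wz": 0},{"x": 0,"y": 0.0015,"z": 0.16,"wx": 0,"wy": 0,"wz": 0}])

```text
clock: 16.77
ee_pos: [516.8, 274.0, 77.7]
tcp_rot: [0.003, -3.14, 0.002]
contact_force: [-0.1, 0.5, -1.6]
grip_width: 0.596
finger_force: 63.4
```

Emit:
apply_moves(steps=[{"x": 0,"y": 0,"z": 0.006,"wx": 0,"wy": 0,"wz": 0},{"x": 0,"y": 0,"z": 0.01,"wx": 0,"wy": 0,"wz": 0},{"x": 0,"y": 0,"z": 0.01,"wx": 0,"wy": 0,"wz": 0},{"x": 0,"y": 0,"z": 0.01,"wx": 0,"wy": 0,"wz": 0}])

```text
clock: 17.27
ee_pos: [517.7, 274.3, 74.4]
tcp_rot: [-0.003, 3.141, -0.001]
contact_force: [-0.2, -0.1, -2.3]
grip_width: 0.595
finger_force: 63.4
```

```bash
python3 g2.py 517.5 273.2 65.5
```

```text
17.275 [517.7 274.3  74.4] [ 0.28  0.35  1.69 -0.    1.09 -1.29] [-0.2 -0.1 -2.3] 0.5951292780392404 63.362056016922
{'x': 0.0004, 'y': -0.0021, 'z': 0.0178, 'wx': -0.0002, 'wy': 0.0002, 'wz': 0.0006}
```

Emit:
apply_moves(steps=[{"x": 0,"y": -0.0014,"z": 0.004,"wx": 0,"wy": 0,"wz": 0},{"x": 0,"y": -0.0014,"z": 0.008,"wx": 0,"wy": 0,"wz": 0},{"x": 0,"y": -0.0014,"z": 0.01,"wx": 0,"wy": 0,"wz": 0},{"x": 0,"y": -0.0014,"z": 0.01,"wx": 0,"wy": 0,"wz": 0}])

```text
clock: 17.77
ee_pos: [517.3, 273.5, 68.8]
tcp_rot: [0.003, -3.141, 0.001]
contact_force: [0.4, 0.4, -1.9]
grip_width: 0.595
finger_force: 63.4
```

Emit:
apply_moves(steps=[{"x": 0,"y": 0,"z": 0.003,"wx": 0,"wy": 0,"wz": 0},{"x": 0,"y": 0,"z": 0.004,"wx": 0,"wy": 0,"wz": 0},{"x": 0,"y": 0,"z": 0.004,"wx": 0,"wy": 0,"wz": 0}])

```text
clock: 18.15
ee_pos: [517.5, 273.6, 67.1]
tcp_rot: [-0.003, 3.141, -0.001]
contact_force: [-0.5, 0.6, -3.3]
grip_width: 0.597
finger_force: 63.3
```

```bash
python3 g2.py 517.5 273.2 65.5
```

```text
18.15 [517.5 273.6  67.1] [ 0.28  0.36  1.7  -0.    1.08 -1.29] [-0.5  0.6 -3.3] 0.5972055909993274 63.333964347839355
{'x': 0.0, 'y': -0.0008, 'z': 0.0031, 'wx': -0.0002, 'wy': 0.0001, 'wz': 0.0006}
```

Emit:
apply_moves(steps=[{"x": 0,"y": 0,"z": 0.002,"wx": 0,"wy": 0,"wz": 0},{"x": 0,"y": 0,"z": 0.003,"wx": 0,"wy": 0,"wz": 0},{"x": 0,"y": 0,"z": 0.003,"wx": 0,"wy": 0,"wz": 0}])

```text
clock: 18.52
ee_pos: [517.8, 273.7, 66.3]
tcp_rot: [-0.003, 3.141, -0.001]
contact_force: [-2.6, -0.3, 4.8]
grip_width: 0.598
finger_force: 63.5
```

Emit:
apply_moves(steps=[{"x": 0,"y": 0,"z": 0.002,"wx": 0,"wy": 0,"wz": 0},{"x": 0,"y": 0,"z": 0.002,"wx": 0,"wy": 0,"wz": 0}])

```text
clock: 18.77
ee_pos: [517.9, 273.7, 66.0]
tcp_rot: [-0.003, 3.141, -0.001]
contact_force: [-4.6, -1.7, 10.6]
grip_width: 0.598
finger_force: 64.4
```

Emit:
apply_moves(steps=[{"x": 0,"y": 0,"z": 0.002,"wx": 0,"wy": 0,"wz": 0},{"x": 0,"y": 0,"z": 0.002,"wx": 0,"wy": 0,"wz": 0}])

```text
clock: 19.02
ee_pos: [518.1, 273.7, 66.0]
tcp_rot: [-0.003, 3.141, -0.001]
contact_force: [-6.7, -1.8, 15.9]
grip_width: 0.594
finger_force: 64.9
```

The pot seats at about 66 mm, against 65.7 expected, with a side load in -x. I'll ease 1 mm toward -x and see whether it settles further.

Emit:
apply_moves(steps=[{"x": 0.002,"y": -0.0006,"z": 0,"wx": 0,"wy": 0,"wz": 0},{"x": 0.002,"y": -0.0006,"z": 0,"wx": 0,"wy": 0,"wz": 0},{"x": 0.002,"y": -0.0006,"z": 0.002,"wx": 0,"wy": 0,"wz": 0},{"x": 0.002,"y": -0.0006,"z": 0.002,"wx": 0,"wy": 0,"wz": 0}])

```text
clock: 19.52
ee_pos: [518.0, 273.6, 65.8]
tcp_rot: [-0.003, 3.139, -0.0]
contact_force: [-6.3, -1.4, 18.5]
grip_width: 0.595
finger_force: 65.1
```

```bash
python3 g2.py 517.5 273.2 65.5;python3 - <<'E'
from h import *
c=vision.read_camera("scene");P=cloud(c);x,y,z=P[...,0],P[...,1],P[...,2]
hsv=cv2.cvtColor(c["img"],cv2.COLOR_RGB2HSV);bl=(hsv[...,0]>105)&(hsv[...,0]<125)&(hsv[...,1]>120)
m=((x-517)**2+(y-274)**2<50**2)&bl&(z>40)&(z<130)
print(np.round(np.percentile(z[m],[1,5,50,95,99]),1))
save(c,"home.png",(400,220,550,380),3.5)
E
```

```text
19.525 [518.  273.6  65.8] [ 0.28  0.36  1.7  -0.    1.08 -1.29] [-6.3 -1.4 18.5] 0.5945537060417364 65.1016616821289
{'x': 0.001, 'y': -0.0009, 'z': 0.0007, 'wx': -0.0001, 'wy': 0.001, 'wz': 0.0006}
[ 66.6  70.1  97.  106.4 107.3]
```

View pics/home.png

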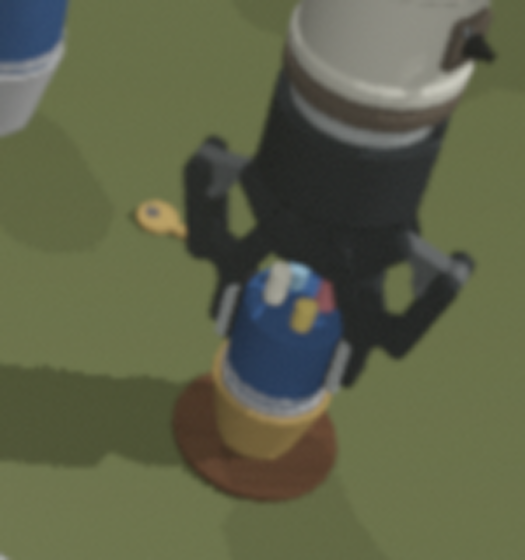

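The pot stands upright in the cup with its collar just above the rim, at crop (275,400). Collar top reads 106 mm, which matches home. I'll relax the press and release.

Emit:
apply_moves(steps=[{"x": 0.002,"y": 0,"z": -0.0015,"wx": 0,"wy": 0,"wz": 0},{"x": 0.003,"y": 0,"z": -0.003,"wx": 0,"wy": 0,"wz": 0},{"x": 0.003,"y": 0,"z": -0.003,"wx": 0,"wy": 0,"wz": 0}])

```text
clock: 19.95
ee_pos: [517.5, 273.6, 65.9]
tcp_rot: [-0.002, 3.136, 0.001]
contact_force: [3.7, 0.5, 6.6]
grip_width: 0.591
finger_force: 63.6
```

Emit:
apply_moves(steps=[{"x": 0,"y": 0,"z": 0,"wx": 0,"wy": 0,"wz": 0},{"x": 0,"y": 0,"z": 0,"wx": 0,"wy": 0,"wz": 0},{"x": 0,"y": 0,"z": 0,"wx": 0,"wy": 0,"wz": 0},{"x": 0,"y": 0,"z": 0,"wx": 0,"wy": 0,"wz": 0},{"x": 0,"y": 0,"z": 0,"wx": 0,"wy": 0,"wz": 0}], grip=0)

```text
clock: 20.58
ee_pos: [514.8, 273.1, 63.9]
tcp_rot: [0.003, -3.141, 0.002]
contact_force: [-0.3, 1.0, 1.0]
grip_width: 1.003
finger_force: 0.0
```

Emit:
apply_moves(steps=[{"x": 0,"y": 0,"z": -0.03,"wx": 0,"wy": 0,"wz": 0},{"x": 0,"y": 0,"z": -0.09,"wx": 0,"wy": 0,"wz": 0},{"x": 0,"y": 0,"z": -0.18,"wx": 0,"wy": 0,"wz": 0},{"x": 0,"y": 0,"z": -0.28,"wx": 0,"wy": 0,"wz": 0},{"x": 0,"y": 0,"z": -0.3,"wx": 0,"wy": 0,"wz": 0}])

```text
clock: 21.2
ee_pos: [517.4, 274.1, 220.1]
tcp_rot: [-0.003, 3.132, 0.003]
contact_force: [0.6, -0.1, -0.4]
grip_width: 1.001
finger_force: 0.0
```

```bash
python3 g2.py 517 273 65;python3 f.py
python3 - <<'E'
from h import *
a=vision.read_camera("scene");b=vision.read_camera("top")
P=cloud(a);x,y,z=P[...,0],P[...,1],P[...,2]
hsv=cv2.cvtColor(a["img"],cv2.COLOR_RGB2HSV);bl=(hsv[...,0]>105)&(hsv[...,0]<125)&(hsv[...,1]>120)
m=((x-517)**2+(y-274)**2<50**2)&bl&(z>40)&(z<130)
q=P[m];print(np.round(np.percentile(z[m],[1,5,50,95,99]),1),cv2.minEnclosingCircle(q[:,:2].astype(np.float32)))
im=np.hstack([cv2.resize(i["img"][:,:,::-1],(400,300),interpolation=cv2.INTER_AREA) for i in (a,b)])
cr=cv2.resize(a["img"][220:370,400:550,::-1],(300,300));cr2=cv2.resize(b["img"][240:330,390:480,::-1],(300,300))
cv2.imwrite("pics/end.png",np.vstack([im,np.hstack([cr,cr2,np.zeros((300,200,3),np.uint8)])]))
E
```

```text
21.2 [517.4 274.1 220.1] [ 0.28  0.19  1.59 -0.    1.36 -1.29] [ 0.6 -0.1 -0.4] 1.0008454149400008 0.0
{'x': 0.0038, 'y': -0.0028, 'z': 0.3101, 'wx': 0.0006, 'wy': 0.003, 'wz': 0.0006}
mid [206.   33.   23.5] left [110.5 105.5 104. ] right [182.  104.5   7.5]
[ 67.7  70.6  98.4 106.9 107.6] ((518.6696166992188, 273.9154357910156), 26.13765525817871)
```

View pics/end.png

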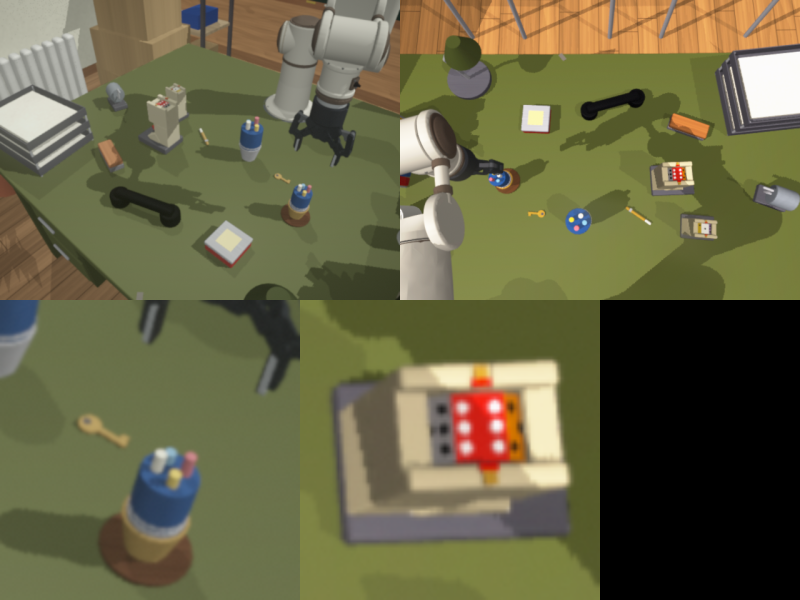

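The pot stands upright and home in the holder, at (160,510) in the lower-left crop. The register shows the red six between the pointers at (482,428), the bystanders are undisturbed and the gripper is clear. Handing in.

```bash
python3 -c "
from plant import sign_off;print(sign_off())"
```

```text
the job is handed in; nothing more can be done
None
```

Job handed in at about 21 s on the robot's clock: five full strokes brought the red six uppermost on the register, and the blue chalk pot was home and upright in the brass holder before I let go; in the last pictures the other things lay where they were.

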